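Load and lock the cigar-mould press

ROBOT

A 7-joint arm with a two-finger parallel gripper is mounted at the origin on a cart in front of the work surface, level with it; the furniture and walls round the work are solid. World frame = base frame: x ahead of the robot, y to its left, z up, the work surface at z = 0. Lengths are in m, angles in rad, forces in N, time in s.
With the tool pointing down it reaches from about 0.4 to 0.875 m from the base axis. Payload 19.3 kg.
Tool frame: the origin (TCP) lies between the finger pads; the fingertips stand 17 mm ahead of it and the grasp point (between the pads) lies 2 mm behind it; z points along the fingers, y is the line along which they close (so a half turn about z gives the same grasp; the last joint's range is limited). The gripper opens to 85 mm and grips with 20 to 120 N. Pads are 22 mm wide; open, the fingers measure 114 mm over their backs; the gripper's body (76 mm by 85 mm) begins 54 mm behind the grasp point. The pads swing forward as they close: fully open they stand 13 mm farther back than shut.
Start: joints at [-1.308, 0.521, -0.036, 1.599, 0.021, 1.021, -0.113], TCP at [0.204, 0.591, 0.248] pointing down, gripper open.
Joint ranges: [-2.91, 2.91], [-0.3, 2.13], [-1.5, 1.42], [0.17, 2.43], [-1.26, 4.41], [0.16, 1.93], [-2.52, 2.52]. Speed limits (rad/s): [1.89, 1.89, 2.39, 2.39, 3.01, 3.01, 3.01].

INTERFACE

Orientations are given as a 3x3 rotation matrix whose columns are the frame's x, y, z axes.
In Python, from station import get_obs, get_image, sign_off gives the robot as it stands.
- The arm moves only by the tool carry_out, never from a script. Its arguments are lists of equal length, an entry for each row: "delta_pos": the shift along the world's x, y, z in units of 0.25 m (1.0 is 0.25 m), a list of three; "delta_rot": the turn, a rotation vector about the world's x, y, z in units of 360 degrees (1.0 is 360 degrees), a list of three; "jaw": the opening, from 0 (shut) to 1 (fully open). A call has exactly 5 rows; each row shifts and turns the commanded pose from where the row before left it; what a row does not reach is not made up. A row lasts 1/12 s, in which the tool goes at most 41.7 mm and 7.16 degrees, less where a joint would pass 70% of its speed; a pose out of reach is approached as far as the arm can. A call with a number of a shift or a turn outside -1 to 1 is refused whole. A call with a gripper value outside its range is refused whole. The fingers move at their own pace and stop on an object; "grip_force" is the grip in N (left out, the last holds). Time passes only in rows, so rows that do not move let the fingers close, or fill a call up. It gives the time, the measured TCP pose, the force, the opening and the grip force at its end, in the units of the state.
- get_obs(): the state, without advancing time (a new reading comes with each control period).
- get_image(name): name is "scene" or "top"; returns a dict with "color" (480x640x3 uint8, blue, green, red), "mtx" (3x3 intrinsics, pixels), "R" (3x3) and "t" (3): a world point X has camera coordinates R X + t. Camera axes: x right, y down, z forward; pixel columns grow to the right and rows downward; lengths in m; the calibration is good to about 2 mm. A picture is of the moment at which its call begins. There is no depth.
- sign_off(): hands the job in; it is judged then, once.
The state is a dict: "time": time; "joint_pos": joint angles; "qd": joint speeds; "effort": joint torques, N m; "ee_pos": TCP position; "orientation": TCP orientation; "wrist_force": force on the tool from outside, world axes, zero at the start; "wrist_torque": the same for the moment, N m; "grip_width": finger opening in m; "finger_force": force on a finger pad.
Only numpy, scipy, OpenCV 4.12 (cv2) and the standard library are available. Lean on these libraries where they do the work, as an engineer would, in place of code of your own. Each camera call takes 0.05 s, during which the arm holds its last target. There are 200 camera calls.

TASK

The closed mould stands part way in the bench press: with the fingertips push it along between its guide bars until it is fully home against the end stop. Then press the lever's thumb plate down to the bottom of the upright leg of the L-shaped slot, push it sideways to the right along the foot of the slot into the notch at its end, and let go, so that the lever stays locked down and the board keeps the mould pressed. Only push: do not lift or carry the mould, and leave the brass weight, the wooden plug and the scraper blade where they are.

Things in the scene. Friction and masses are not known exactly. Their poses are not given: they have to be found in the camera images.
- press: Fixed bench press: 215 x 235 x 14 mm wooden base, grey steel frame, nothing of it above z = 0.158; turned by up to 0.25 rad. Origin at the centre of the base's underside, on the work surface; x along the lever, away from its free end (away from the robot), y to the left, z up. Two guide bars 10 mm high, 105 mm apart, run along y on the base from the open right end to the end stop.
- end_stop (a point): Middle of the face of the steel end stop, 112 mm wide and 26 mm high, at the left end of the base, at the press's (0, 0.1005, 0.034). It faces -y (right); the mould's left end comes to rest against it.
- mould: Closed wooden cigar mould, two grooved halves, 100 x 200 x 40 mm, 0.6 to 1 kg, long side along the press's y, on the base between the guide bars (2.5 mm play on either side). Origin at the centre of its underside, axes parallel to the press's. It starts 30 to 55 mm short of the end stop, to the right; fully home its origin is at the press's (0, 0, 0.014).
- mould_end (a point): Middle of the mould's right end face (100 mm wide, 40 mm high), the face to push on, 34 mm above the work surface. Fully home it is at the press's (0, -0.100, 0.034). Sliding takes about 3 to 8 N.
- slot_corner (a point): Centre of the 12 mm lever bar when hard down in the corner of the L-shaped slot, at the press's (-0.078, 0, 0.093). The slot is cut in the gate, a 5 mm grey plate across the lever (y -0.046 to +0.036, up to z = 0.158). Its upright leg is 16 mm wide and runs 40 mm up from here; its foot, 21 mm high, runs from here to -y (right).
- slot_seat (a point): Centre of the lever bar when locked in the seat, the notch at the right end of the slot's foot, at the press's (-0.078, -0.0205, 0.103). The seat is 15 mm wide and its ceiling 3 mm higher than the lip before it, so that the bar, let go, springs up into it and cannot slip back.
- lever (a joint): Angle of the lever downward, rad: 0 up (as it starts, held by its spring, free end 0.2 rad above level), 0.26 hard down. Pivot at the press's (0.078, 0, 0.102). Only beyond about 0.22 does it pass under the lip on its way to the seat; locked in the seat it rests at about 0.19. At the thumb plate it takes about 3 N at first, 12 to 14 N at the bottom, then a hard stop.
- swing (a joint): Sideways angle of the lever, rad: 0 in the upright leg, growing as the free end swings to the press's -y (right); 0.12 to 0.145 in the seat at the end of the slot. It swings easily (about 1 N at the thumb plate) about an upright axis through the pivot.
- thumb_plate (a point): Middle of the top of the lever's dark steel thumb plate, 52 mm along the lever, 50 mm between two turned-up edges (6 mm high) along its sides, 0.215 m from the pivot. In the press frame at about (-0.131, 0, 0.154) when up, (-0.137, 0, 0.099) hard down and (-0.135, -0.029, 0.114) when locked.
- board: Dark wooden pressing board of the press, 88 x 130 x 12 mm, above the mould, guided up and down and driven by the lever; its underside is 12 mm above the mould when the lever is up. Locked, its spring presses it on the mould with about 9 to 12 N. Its origin is the press's origin when the lever is up.
- brass_weight: Bystander: loose brass weight with a knob, 26 mm across, 43 mm high, on the work surface by the press. Origin at the centre of its underside.
- mould_plug: Bystander: loose upright turned wooden plug, 34 mm across, 40 mm high. Origin at the centre of its underside.
- scraper_blade: Bystander: loose square blade with a wooden back, 38 x 64 x 8 mm, lying flat. Origin at the centre of its underside.

How it is judged:
By the outcome, as a careful person would: the job done as asked, in the order asked, and still so for the second after the job is handed in, with the robot touching nothing.
It also fails if it takes over 48 s, if anything falls off the work surface, if the arm or the gripper's body presses on something with over 40 N, if the wrist force passes 120 N, or if a joint passes its speed limit or range.

## Working session

There is one attempt and no reset: what is moved stays moved. The work goes in short steps, Python scripts to look and compute and a tool call to move; the robot and the scene stay as the last step left them, time stands still between calls to the robot, and variables do not carry over. Pictures are saved under pics/ and viewed, at most 10 in all, crops included, and the job is handed in when it is done.

Besides the shell and the picture viewer there is one more tool, called after "Request:" as name(argument=value, ...) on one line, values as JSON. carry_out: Moves the arm, as the interface text tells. Shifts and turns lie within -1 to 1; 1 stands for 0.25 m of shift or 360 degrees of turn. Its arguments: {"type":"object","properties":{"delta_pos":{"type":"array"},"delta_rot":{"type":"array"},"jaw":{"type":"array"},"grip_force":{"type":"number"}},"required":["delta_pos","delta_rot","jaw"]}

```bash
mkdir -p pics
python3 - <<'E'
from station import get_obs,get_image
import cv2,numpy as np
np.set_printoptions(precision=4,suppress=True)
o=get_obs(); print(o['time'],o['ee_pos'],o['orientation'],o['wrist_force'],o['grip_width'])
for n in('top','scene'):
    d=get_image(n); cv2.imwrite(f'pics/{n}0.png',d['color']); print(d['mtx'],d['R'],d['t'])
    np.savez(f'{n}.npz',**d)
E
```

```text
0.0 [0.2041 0.5904 0.2477] [[-0.9451  0.3267 -0.0003]
 [ 0.3267  0.9451 -0.0011]
 [-0.0001 -0.0011 -1.    ]] [1.1703 0.6109 0.7521] 0.08569111381600196
[[607.4936   0.     309.9797]
 [  0.     607.4936 241.738 ]
 [  0.       0.       1.    ]] [[-0.0144 -0.9997 -0.021 ]
 [-0.9938  0.0166 -0.1102]
 [ 0.1105  0.0192 -0.9937]] [0.0329 0.5608 1.0103]
[[568.6534   0.     322.0595]
 [  0.     568.6534 244.7642]
 [  0.       0.       1.    ]] [[ 0.5471 -0.8369  0.0179]
 [-0.5811 -0.3951 -0.7115]
 [ 0.6025  0.3788 -0.7025]] [-0.2744  0.425   0.6361]
```

View pics/top0.png

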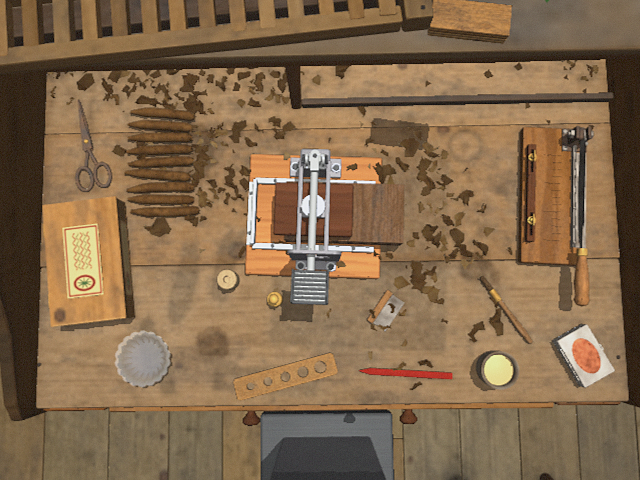

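View pics/scene0.png

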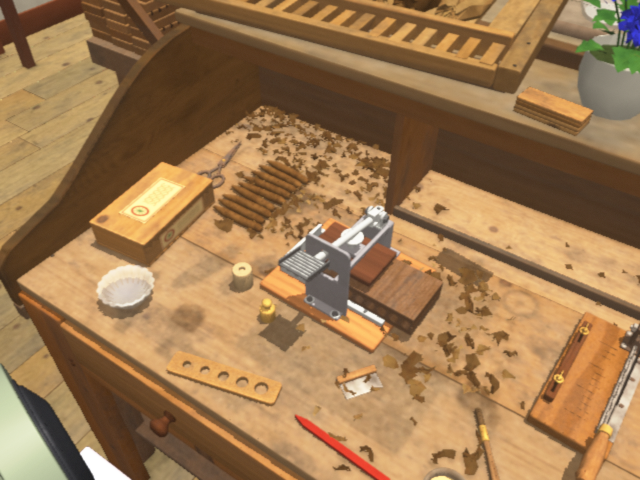

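The top view shows the press at about cols 245–382, rows 153–280. Its lever points to the robot with the thumb plate near (310,288), and the mould's right end is at col ~402. The weight is at (274,299), the plug at (228,280) and the blade at (385,309).

```bash
cat > h.py <<'E'
import numpy as np,cv2
np.set_printoptions(precision=4,suppress=True)
def ray(d,uv,z):
    r=d['R'].T@np.linalg.solve(d['mtx'],[*uv,1.]); c=-d['R'].T@d['t']
    return c+r*(z-c[2])/r[2]
def proj(d,X):
    p=d['mtx']@(d['R']@np.asarray(X)+d['t']); return p[:2]/p[2]
E
python3 - <<'E'
from h import *
d=dict(np.load('top.npz')); im=d['color']
hsv=cv2.cvtColor(im,cv2.COLOR_BGR2HSV)
print([hsv[r,c] for r,c in((270,262),(165,262),(270,360),(165,375),(215,250),(300,200),(200,420),(230,395))])
c=im[140:310,230:420]; cv2.imwrite('pics/crop.png',cv2.resize(c,(760,600) if 0 else None,fx=3.5,fy=3.5,interpolation=cv2.INTER_CUBIC))
E
```

```text
[array([ 13, 161, 214], dtype=uint8), array([ 13, 156, 214], dtype=uint8), array([ 14, 154, 232], dtype=uint8), array([ 14, 157, 164], dtype=uint8), array([ 90,   3, 238], dtype=uint8), array([ 15, 108, 166], dtype=uint8), array([ 17, 102, 157], dtype=uint8), array([ 14, 129, 140], dtype=uint8)]
```

View pics/crop.png

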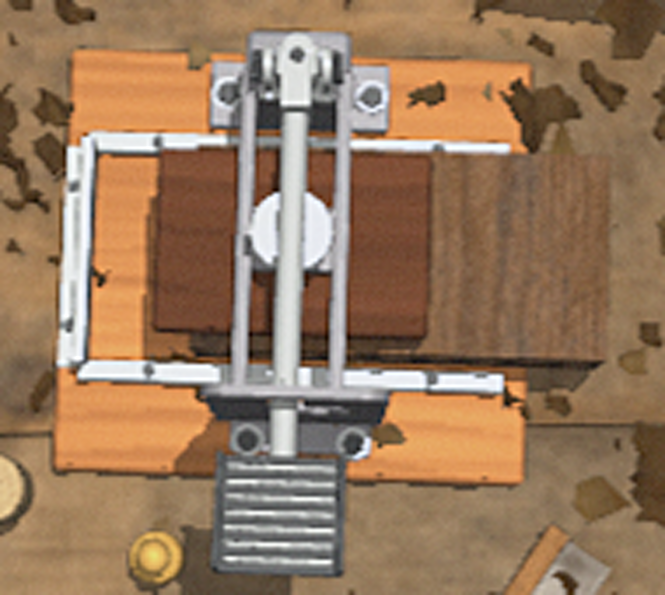

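The crop shows the base's top corners at crop pixels (72,50), (532,63), (523,482) and (54,468). The mould's right top edge runs from (607,153) to (603,360), and the thumb plate's corners are near (218,455), (344,460), (343,575) and (213,571).

Run:
```python
from h import *
d=dict(np.load('top.npz')); s=dict(np.load('scene.npz'))
f=lambda p,z: ray(d,((p[0]+.5)/3.5+229.5,(p[1]+.5)/3.5+139.5),z)
W=np.array([f(p,.014) for p in((72,50),(532,63),(523,482),(54,468))])
L=np.array([[.1075,.1175],[.1075,-.1175],[-.1075,-.1175],[-.1075,.1175]])
H=(L-L.mean(0)).T@(W[:,:2]-W[:,:2].mean(0)); a=np.arctan2(H[0,1]-H[1,0],H[0,0]+H[1,1])
R=np.array([[np.cos(a),-np.sin(a)],[np.sin(a),np.cos(a)]]); t=W[:,:2].mean(0)
print('yaw',a,'t',t,'resid',W[:,:2]-L@R.T-t)
inv=lambda X:np.r_[(np.asarray(X)[:2]-t)@R,X[2]]
m=[inv(f(p,.054)) for p in((607,153),(603,360))]; print('mould end',m)
print('stop face',[inv(f(p,.047)) for p in((95,136),(83,360))])
print('thumb',[inv(f(p,.154)) for p in((218,455),(344,460),(343,575),(213,571))])
T=lambda x,y,z:np.r_[R@[x,y]+t,z]
print('world: mould_end home',T(0,-.1,.034),'mid',R@[0,m[0][1]]+t)
print('thumb',T(-.131,0,.154),T(-.137,0,.099),T(-.135,-.029,.114))
for n,uv,z in(('brass',(274,299),.043),('plug',(228,280),.04),('blade',(385,309),.008)): X=ray(d,uv,z); print(n,X,inv(X))
im=s['color'].copy()
for q in L: cv2.circle(im,tuple(int(round(v)) for v in proj(s,T(*q,.014))),2,(255,0,255),-1)
for q in ((-.131,0,.154),(0.,m[0][1],.034),(.05,m[0][1],.054),(-.05,m[0][1],.054)): cv2.circle(im,tuple(int(round(v)) for v in proj(s,T(*q))),2,(0,255,0),-1)
cv2.imwrite('pics/chk.png',cv2.resize(im[190:370,240:460],None,fx=3,fy=3))
np.savez('press.npz',R=R,t=t)
```

```text
yaw -0.0470447634187985 t [0.6103 0.0171] resid [[-0.0014 -0.001 ]
 [-0.0017  0.0012]
 [ 0.0018  0.0013]
 [ 0.0013 -0.0014]]
mould end [array([ 0.0521, -0.1498,  0.054 ]), array([-0.0485, -0.1495,  0.054 ])]
stop face [array([0.055, 0.099, 0.047]), array([-0.0553,  0.1001,  0.047 ])]
thumb [array([-0.1059,  0.0276,  0.154 ]), array([-0.1064, -0.0266,  0.154 ]), array([-0.1555, -0.0276,  0.154 ]), array([-0.1556,  0.0279,  0.154 ])]
world: mould_end home [ 0.6056 -0.0828  0.034 ] mid [ 0.6033 -0.1325]
thumb [0.4795 0.0233 0.154 ] [0.4735 0.0235 0.099 ] [ 0.4741 -0.0055  0.114 ]
brass [0.4642 0.0858 0.043 ] [-0.1492  0.0618  0.043 ]
plug [0.4974 0.1638 0.04  ] [-0.1197  0.1412  0.04  ]
blade [ 0.4448 -0.1033  0.008 ] [-0.1597 -0.128   0.008 ]
```

View pics/chk.png

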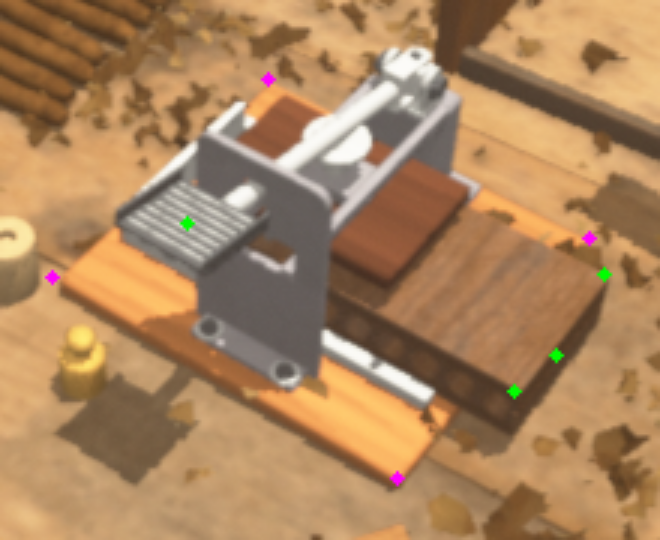

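The mould is about 50 mm short. I'll bring the arm over above the open right end.

Request:
carry_out(delta_pos=[[0.105, -0.113, 0], [0.105, -0.113, 0], [0.105, -0.113, 0], [0.105, -0.113, 0], [0.105, -0.113, 0]], delta_rot=[[0, 0, -0.0186], [0, 0, -0.0186], [0, 0, -0.0186], [0, 0, -0.0186], [0, 0, -0.0186]], jaw=[0.4, 0.4, 0.4, 0.4, 0.4])

```text
time: 0.52
ee_pos: [0.3363, 0.4478, 0.2482]
orientation: [[-0.604, 0.797, -0.0], [0.797, 0.604, -0.0], [-0.0, -0.0, -1.0]]
wrist_force: [0.5, 0.5, 0.6]
grip_width: 0.0341
finger_force: 0.0
```

Request:
carry_out(delta_pos=[[0.105, -0.113, 0], [0.105, -0.113, 0], [0.105, -0.113, 0], [0.105, -0.113, 0], [0.105, -0.113, 0]], delta_rot=[[0, 0, -0.0186], [0, 0, -0.0186], [0, 0, -0.0186], [0, 0, -0.0186], [0, 0, -0.0186]], jaw=[0.4, 0.4, 0.4, 0.4, 0.4])

```text
time: 0.93
ee_pos: [0.4676, 0.3066, 0.2483]
orientation: [[-0.064, 0.998, -0.0], [0.998, 0.064, 0.0], [0.0, -0.0, -1.0]]
wrist_force: [0.1, 0.8, -0.9]
grip_width: 0.0341
finger_force: 0.0
```

Request:
carry_out(delta_pos=[[0.0415, -0.148, 0], [0.0415, -0.148, 0], [0.0415, -0.148, 0], [0.0415, -0.148, 0], [0.0415, -0.148, 0]], delta_rot=[[0, 0, -0.0184], [0, 0, 0], [0, 0, 0], [0, 0, 0], [0, 0, 0]], jaw=[0.4, 0.4, 0.4, 0.4, 0.4])

```text
time: 1.35
ee_pos: [0.5186, 0.1214, 0.2482]
orientation: [[0.046, 0.999, -0.0], [0.999, -0.046, -0.0], [-0.0, -0.0, -1.0]]
wrist_force: [1.6, 0.8, 0.4]
grip_width: 0.034
finger_force: 0.0
```

Request:
carry_out(delta_pos=[[0.0415, -0.148, 0], [0.0415, -0.148, 0], [0.0415, -0.148, 0], [0.0415, -0.148, 0], [0.0415, -0.148, 0]], delta_rot=[[0, 0, 0], [0, 0, 0], [0, 0, 0], [0, 0, 0], [0, 0, 0]], jaw=[0.4, 0.4, 0.4, 0.4, 0.4])

```text
time: 1.77
ee_pos: [0.5705, -0.0636, 0.2482]
orientation: [[0.046, 0.999, -0.0], [0.999, -0.046, 0.0], [0.0, -0.0, -1.0]]
wrist_force: [1.5, 0.6, 0.1]
grip_width: 0.034
finger_force: 0.0
```

Request:
carry_out(delta_pos=[[0.0415, -0.148, 0], [0.0415, -0.148, 0], [0.0415, -0.148, 0], [0, 0, 0], [0, 0, 0]], delta_rot=[[0, 0, 0], [0, 0, 0], [0, 0, 0], [0, 0, 0], [0, 0, 0]], jaw=[0.4, 0.4, 0.4, 0.4, 0.4])

```text
time: 2.18
ee_pos: [0.6011, -0.1754, 0.2477]
orientation: [[0.05, 0.999, -0.001], [0.999, -0.05, -0.001], [-0.001, -0.001, -1.0]]
wrist_force: [-0.6, 1.7, -0.3]
grip_width: 0.0343
finger_force: 0.0
```

Request:
carry_out(delta_pos=[[0, 0, -0.15], [0, 0, -0.15], [0, 0, -0.15], [0, 0, -0.15], [0, 0, -0.15]], delta_rot=[[0, 0, 0], [0, 0, 0], [0, 0, 0], [0, 0, 0], [0, 0, 0]], jaw=[0.4, 0.4, 0.4, 0.4, 0.4])

```text
time: 2.6
ee_pos: [0.6014, -0.1713, 0.0591]
orientation: [[0.045, 0.999, 0.0], [0.999, -0.045, 0.001], [0.001, -0.0, -1.0]]
wrist_force: [1.7, -0.2, -1.4]
grip_width: 0.0344
finger_force: 0.0
```

Request:
carry_out(delta_pos=[[0, 0, -0.04], [0, 0, -0.04], [0.002, 0.035, 0], [0.002, 0.035, 0], [0.002, 0.035, 0]], delta_rot=[[0, 0, 0], [0, 0, 0], [0, 0, 0], [0, 0, 0], [0, 0, 0]], jaw=[0.4, 0.4, 0.4, 0.4, 0.4])

```text
time: 3.02
ee_pos: [0.6042, -0.1453, 0.0427]
orientation: [[0.046, 0.999, 0.003], [0.999, -0.046, -0.0], [0.0, 0.003, -1.0]]
wrist_force: [-0.6, -12.8, 0.5]
grip_width: 0.034
finger_force: 11.8
```

Request:
carry_out(delta_pos=[[0.001, 0.02, 0], [0.001, 0.02, 0], [0.001, 0.02, 0], [0.001, 0.02, 0], [0.001, 0.02, 0]], delta_rot=[[0, 0, 0], [0, 0, 0], [0, 0, 0], [0, 0, 0], [0, 0, 0]], jaw=[0.4, 0.4, 0.4, 0.4, 0.4])

```text
time: 3.43
ee_pos: [0.6053, -0.1223, 0.0427]
orientation: [[0.047, 0.999, 0.003], [0.999, -0.047, -0.002], [-0.002, 0.003, -1.0]]
wrist_force: [-0.9, -9.2, 5.5]
grip_width: 0.0342
finger_force: 4.5
```

Request:
carry_out(delta_pos=[[0.001, 0.016, 0], [0.001, 0.016, 0], [0.001, 0.016, 0], [0.001, 0.016, 0], [0, 0, 0]], delta_rot=[[0, 0, 0], [0, 0, 0], [0, 0, 0], [0, 0, 0], [0, 0, 0]], jaw=[0.4, 0.4, 0.4, 0.4, 0.4])

```text
time: 3.85
ee_pos: [0.6065, -0.1055, 0.0427]
orientation: [[0.046, 0.999, 0.003], [0.999, -0.046, -0.001], [-0.001, 0.003, -1.0]]
wrist_force: [1.6, -4.0, 2.0]
grip_width: 0.0343
finger_force: 2.0
```

Request:
carry_out(delta_pos=[[0, 0.008, 0], [0, 0.008, 0], [0, 0.008, 0], [0, 0.008, 0], [0, 0, 0]], delta_rot=[[0, 0, 0], [0, 0, 0], [0, 0, 0], [0, 0, 0], [0, 0, 0]], jaw=[0.4, 0.4, 0.4, 0.4, 0.4])

```text
time: 4.27
ee_pos: [0.6064, -0.0978, 0.0426]
orientation: [[0.046, 0.999, 0.003], [0.999, -0.046, -0.001], [-0.001, 0.003, -1.0]]
wrist_force: [-0.5, -4.4, 5.4]
grip_width: 0.0342
finger_force: 2.9
```

Request:
carry_out(delta_pos=[[0, 0.004, 0], [0, 0.004, 0], [0, 0.004, 0], [0, 0, 0], [0, 0, 0]], delta_rot=[[0, 0, 0], [0, 0, 0], [0, 0, 0], [0, 0, 0], [0, 0, 0]], jaw=[0.4, 0.4, 0.4, 0.4, 0.4])

```text
time: 4.68
ee_pos: [0.6063, -0.0951, 0.0426]
orientation: [[0.047, 0.999, 0.003], [0.999, -0.047, -0.001], [-0.001, 0.003, -1.0]]
wrist_force: [-0.6, -7.4, 5.1]
grip_width: 0.0343
finger_force: 3.5
```

Request:
carry_out(delta_pos=[[0, 0.004, 0], [0, 0.004, 0], [0, 0.004, 0], [0, 0.004, 0], [0, 0, 0]], delta_rot=[[0, 0, 0], [0, 0, 0], [0, 0, 0], [0, 0, 0], [0, 0, 0]], jaw=[0.4, 0.4, 0.4, 0.4, 0.4])

```text
time: 5.1
ee_pos: [0.6062, -0.0936, 0.0427]
orientation: [[0.048, 0.999, 0.003], [0.999, -0.048, -0.004], [-0.004, 0.003, -1.0]]
wrist_force: [0.6, -19.6, 2.2]
grip_width: 0.0341
finger_force: 9.5
```

Request:
carry_out(delta_pos=[[0, 0.004, 0], [0, 0.004, 0], [0, 0, 0], [0, 0, 0], [0, 0, 0]], delta_rot=[[0, 0, 0], [0, 0, 0], [0, 0, 0], [0, 0, 0], [0, 0, 0]], jaw=[0.4, 0.4, 0.4, 0.4, 0.4])

```text
time: 5.52
ee_pos: [0.6061, -0.0935, 0.0427]
orientation: [[0.05, 0.999, 0.004], [0.999, -0.049, -0.006], [-0.006, 0.004, -1.0]]
wrist_force: [0.9, -28.0, 0.1]
grip_width: 0.0341
finger_force: 14.2
```

The stop is hard: another 2 mm of command gave no motion and the force rose to 28 N. Backing off and rising.

Request:
carry_out(delta_pos=[[-0.001, -0.03, 0], [-0.003, -0.07, 0], [-0.004, -0.1, 0], [0, 0, 0.1], [0, 0, 0.16]], delta_rot=[[0, 0, 0], [0, 0, 0], [0, 0, 0], [0, 0, 0], [0, 0, 0]], jaw=[0.4, 0.4, 0.4, 0.2, 0])

```text
time: 5.93
ee_pos: [0.6016, -0.139, 0.1048]
orientation: [[0.048, 0.999, -0.004], [0.999, -0.048, 0.0], [0.0, -0.004, -1.0]]
wrist_force: [0.6, 1.0, 0.2]
grip_width: 0.0109
finger_force: 0.0
```

Request:
carry_out(delta_pos=[[0, 0, 0.16], [0, 0, 0.16], [0, 0, 0.16], [0, -0.1, 0.1], [0, -0.1, 0]], delta_rot=[[0, 0, 0], [0, 0, 0], [0, 0, 0], [0, 0, 0], [0, 0, 0]], jaw=[0, 0, 0, 0, 0])

```text
time: 6.35
ee_pos: [0.6058, -0.1877, 0.2581]
orientation: [[0.043, 0.999, 0.009], [0.999, -0.043, -0.001], [-0.0, 0.009, -1.0]]
wrist_force: [0.1, -0.5, 0.6]
grip_width: 0.0002
finger_force: 0.0
```

Run:
```python
from h import *; from station import get_image
ims=[get_image(n)['color'] for n in('top','scene')]
a=cv2.resize(ims[0][130:320,200:420],None,fx=3,fy=3)
cv2.imwrite('pics/home.png',a); cv2.imwrite('pics/home_s.png',ims[1])
```

```text
(no output)
```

View pics/home.png

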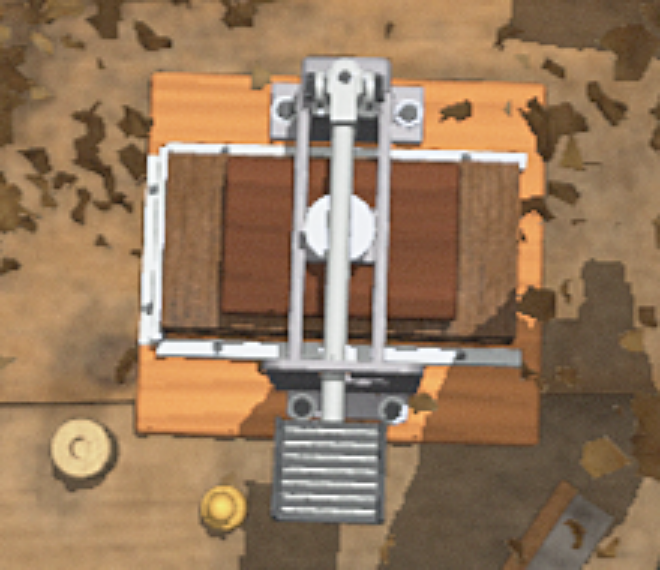

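The mould now lies with its left end against the stop, its right end at about (518,250) in the crop. The bystanders have not moved. Next is the lever.

Request:
carry_out(delta_pos=[[-0.0735, 0.117, 0], [-0.0735, 0.117, 0], [-0.0735, 0.117, 0], [-0.0735, 0.117, 0], [-0.0735, 0.117, 0]], delta_rot=[[0, 0, 0], [0, 0, 0], [0, 0, 0], [0, 0, 0], [0, 0, 0]], jaw=[0, 0, 0, 0, 0])

```text
time: 6.87
ee_pos: [0.5101, -0.0402, 0.2512]
orientation: [[0.046, 0.999, 0.001], [0.999, -0.046, 0.001], [0.001, 0.001, -1.0]]
wrist_force: [1.7, 0.4, 0.7]
grip_width: 0.0
finger_force: 0.0
```

Request:
carry_out(delta_pos=[[-0.0735, 0.117, 0], [-0.0735, 0.117, 0], [0, 0, -0.06], [0, 0, -0.06], [0, 0, 0]], delta_rot=[[0, 0, 0], [0, 0, 0], [0, 0, 0], [0, 0, 0], [0, 0, 0]], jaw=[0, 0, 0, 0, 0])

```text
time: 7.28
ee_pos: [0.4734, 0.0176, 0.2196]
orientation: [[0.044, 0.999, -0.002], [0.999, -0.044, 0.0], [0.0, -0.002, -1.0]]
wrist_force: [-0.7, 0.3, -0.9]
grip_width: -0.0002
finger_force: 0.0
```

Request:
carry_out(delta_pos=[[0.008, 0, -0.04], [0, 0, -0.04], [0, 0, -0.04], [0, 0, -0.04], [0, 0, -0.04]], delta_rot=[[0, 0, 0], [0, 0, 0], [0, 0, 0], [0, 0, 0], [0, 0, 0]], jaw=[0, 0, 0, 0, 0])

```text
time: 7.7
ee_pos: [0.4766, 0.016, 0.1697]
orientation: [[0.047, 0.999, -0.0], [0.999, -0.047, -0.0], [-0.0, -0.0, -1.0]]
wrist_force: [-0.8, -0.0, 3.4]
grip_width: -0.0001
finger_force: 1.5
```

Request:
carry_out(delta_pos=[[-0.002, 0, -0.032], [-0.002, 0, -0.032], [-0.002, 0, -0.032], [-0.002, 0, -0.032], [0, 0, 0]], delta_rot=[[0, 0, 0], [0, 0, 0], [0, 0, 0], [0, 0, 0], [0, 0, 0]], jaw=[0, 0, 0, 0, 0])

```text
time: 8.12
ee_pos: [0.4744, 0.0161, 0.1376]
orientation: [[0.046, 0.999, -0.001], [0.999, -0.046, -0.0], [-0.0, -0.001, -1.0]]
wrist_force: [-1.8, -0.7, 5.7]
grip_width: -0.0001
finger_force: 3.0
```

Request:
carry_out(delta_pos=[[0, 0, -0.02], [0, 0, -0.02], [0, 0, -0.02], [0, 0, -0.012], [0, 0, 0]], delta_rot=[[0, 0, 0], [0, 0, 0], [0, 0, 0], [0, 0, 0], [0, 0, 0]], jaw=[0, 0, 0, 0, 0])

```text
time: 8.53
ee_pos: [0.4744, 0.0161, 0.1207]
orientation: [[0.046, 0.999, -0.001], [0.999, -0.046, 0.0], [0.0, -0.001, -1.0]]
wrist_force: [-6.0, 0.6, 12.2]
grip_width: 0.0
finger_force: 6.3
```

Request:
carry_out(delta_pos=[[0, 0, -0.008], [0, 0, -0.004], [0, 0, -0.004], [0, 0, 0], [0, 0, 0]], delta_rot=[[0, 0, 0], [0, 0, 0], [0, 0, 0], [0, 0, 0], [0, 0, 0]], jaw=[0, 0, 0, 0, 0])

```text
time: 8.95
ee_pos: [0.4744, 0.0162, 0.1172]
orientation: [[0.046, 0.999, -0.0], [0.999, -0.046, 0.0], [0.0, -0.0, -1.0]]
wrist_force: [-6.5, -0.1, 14.4]
grip_width: 0.0
finger_force: 7.0
```

Request:
carry_out(delta_pos=[[0, 0, -0.006], [0, 0, -0.006], [0, 0, -0.004], [0, 0, 0], [0, 0, 0]], delta_rot=[[0, 0, 0], [0, 0, 0], [0, 0, 0], [0, 0, 0], [0, 0, 0]], jaw=[0, 0, 0, 0, 0])

```text
time: 9.37
ee_pos: [0.4746, 0.0162, 0.1142]
orientation: [[0.047, 0.999, 0.0], [0.999, -0.047, 0.001], [0.001, 0.0, -1.0]]
wrist_force: [-13.9, 0.1, 44.1]
grip_width: 0.0
finger_force: 22.6
```

Hard down (force jumped to 44 N). I'll ease off a little and push right.

Request:
carry_out(delta_pos=[[0, 0, 0.008], [0, -0.016, 0], [-0.001, -0.024, 0], [-0.001, -0.024, 0], [0, 0, 0]], delta_rot=[[0, 0, 0], [0, 0, 0], [0, 0, 0], [0, 0, 0], [0, 0, 0]], jaw=[0, 0, 0, 0, 0])

```text
time: 9.78
ee_pos: [0.475, -0.0008, 0.1157]
orientation: [[0.047, 0.999, 0.002], [0.999, -0.047, 0.0], [0.0, 0.002, -1.0]]
wrist_force: [-3.5, -1.1, 18.5]
grip_width: -0.0003
finger_force: 9.2
```

Request:
carry_out(delta_pos=[[-0.001, -0.02, 0], [-0.001, -0.016, 0], [0, -0.012, 0], [0, -0.008, 0], [0, 0, 0]], delta_rot=[[0, 0, 0], [0, 0, 0], [0, 0, 0], [0, 0, 0], [0, 0, 0]], jaw=[0, 0, 0, 0, 0])

```text
time: 10.2
ee_pos: [0.4756, -0.0142, 0.1159]
orientation: [[0.047, 0.999, 0.004], [0.999, -0.047, 0.0], [0.0, 0.004, -1.0]]
wrist_force: [2.5, 0.2, 16.2]
grip_width: 0.0
finger_force: 7.8
```

Run:
```python
from h import *; from station import get_image
d=get_image('top')['color']; s=get_image('scene')['color']
a=cv2.resize(d[190:320,230:400],(520,398)); b=cv2.resize(s[200:330,250:340],(276,398))
cv2.imwrite('pics/swing.png',np.hstack([a,b]))
```

```text
(no output)
```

View pics/swing.png

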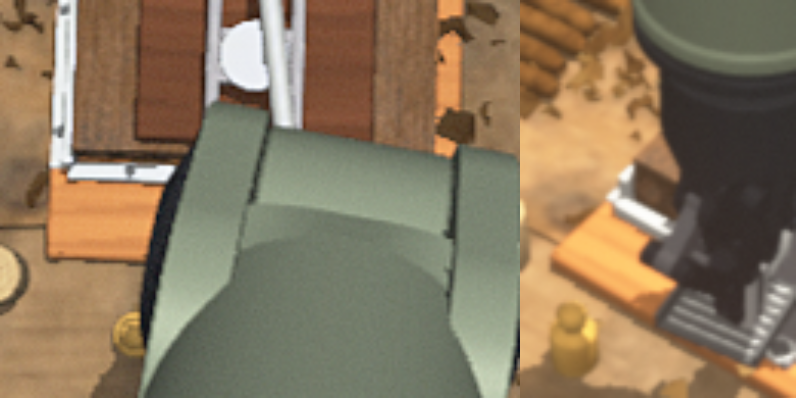

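The picture shows the lever bar swung to the right with the hand, and the plate between the fingers and the base. I'll push on until it meets the slot end.

Request:
carry_out(delta_pos=[[0, -0.012, 0], [0, -0.012, 0], [0, -0.01, 0], [0, 0, 0], [0, 0, 0]], delta_rot=[[0, 0, 0], [0, 0, 0], [0, 0, 0], [0, 0, 0], [0, 0, 0]], jaw=[0, 0, 0, 0, 0])

```text
time: 10.72
ee_pos: [0.4751, -0.0213, 0.1157]
orientation: [[0.046, 0.999, 0.003], [0.999, -0.046, 0.001], [0.001, 0.003, -1.0]]
wrist_force: [-0.4, 8.5, 16.5]
grip_width: -0.0001
finger_force: 8.3
```

Request:
carry_out(delta_pos=[[0, 0, 0.016], [0, 0, 0.016], [0, 0, 0.016], [0, 0, 0.016], [0, 0, 0]], delta_rot=[[0, 0, 0], [0, 0, 0], [0, 0, 0], [0, 0, 0], [0, 0, 0]], jaw=[0, 0, 0, 0, 0])

```text
time: 11.13
ee_pos: [0.4746, -0.0218, 0.1316]
orientation: [[0.046, 0.999, 0.002], [0.999, -0.046, 0.001], [0.001, 0.002, -1.0]]
wrist_force: [1.0, 4.0, 3.0]
grip_width: -0.0
finger_force: 1.8
```

Request:
carry_out(delta_pos=[[0, 0, 0.016], [0, 0, 0.03], [0, 0, 0.1], [0, 0, 0.15], [0, 0, 0.15]], delta_rot=[[0, 0, 0], [0, 0, 0], [0, 0, 0], [0, 0, 0], [0, 0, 0]], jaw=[0, 0, 0, 0, 0])

```text
time: 11.55
ee_pos: [0.4728, -0.0231, 0.2435]
orientation: [[0.047, 0.999, -0.002], [0.999, -0.047, -0.001], [-0.001, -0.002, -1.0]]
wrist_force: [0.8, 0.7, 1.6]
grip_width: -0.0
finger_force: 0.0
```

Request:
carry_out(delta_pos=[[0, -0.15, 0], [0, -0.15, 0], [0, -0.15, 0], [0, -0.15, 0], [0, -0.15, 0]], delta_rot=[[0, 0, 0], [0, 0, 0], [0, 0, 0], [0, 0, 0], [0, 0, 0]], jaw=[0, 0, 0, 0, 0])

```text
time: 11.97
ee_pos: [0.4731, -0.2118, 0.2429]
orientation: [[0.046, 0.999, 0.0], [0.999, -0.046, -0.0], [-0.0, 0.0, -1.0]]
wrist_force: [1.0, 0.3, -0.4]
grip_width: 0.0
finger_force: 0.0
```

Run:
```python
from h import *; from station import get_image,get_obs
d=get_image('top')['color']; s=get_image('scene')['color']
a=cv2.resize(d[140:320,220:400],(400,400),interpolation=cv2.INTER_CUBIC); b=cv2.resize(s[190:370,240:420],(400,400),interpolation=cv2.INTER_CUBIC)
cv2.imwrite('pics/lock.png',np.hstack([a,b])); o=get_obs(); print(o['ee_pos'],o['wrist_force'])
```

```text
[ 0.4722 -0.216   0.2429] [0.3133 0.6576 0.876 ]
```

View pics/lock.png

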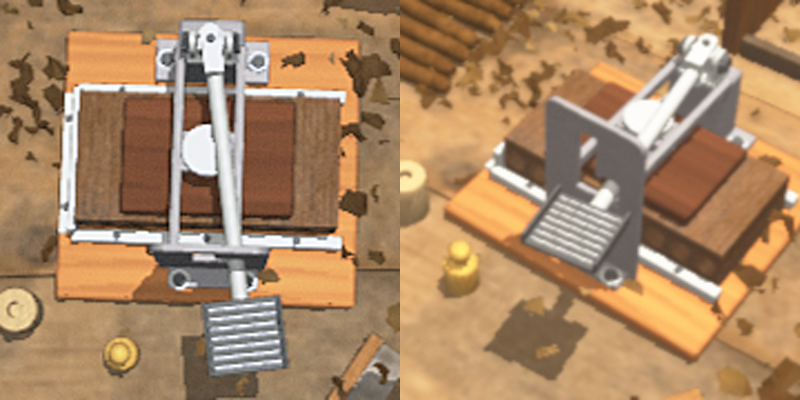

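The lever is held down and to the right: the plate centre is at about (245,335) in the left crop, the board is on the mould, and the mould is still against the stop. One quick numeric check, then I'll hand in.

Run:
```python
from h import *; from station import sign_off
d=dict(np.load('top.npz')); p=np.load('press.npz'); X=ray(d,(330.2,290.7),.114)
q=(X[:2]-p['t'])@p['R']; print('thumb plate in press',q)
if abs(q[1]+.029)<.006: print(sign_off())
```

```text
thumb plate in press [-0.1344 -0.0313]
the job is handed in; nothing more can be done
None
```

The mould is fully home against the end stop and the lever is locked in its notch with the board pressing the mould. The brass weight, plug and blade are where they were, and I handed the job in at about 12 s.

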